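# Draw back the spring lock of a cupboard door with its key and hold it

## Robot

A 7-joint arm with a two-finger parallel gripper is mounted at the origin on a cart in front of the work surface, level with it; the furniture and walls round the work are solid. World frame = base frame: x ahead of the robot, y to its left, z up, the work surface at z = 0. Lengths are in m, angles in rad, forces in N, time in s.
With the tool pointing down it reaches from about 0.4 to 0.85 m from the base axis. Payload 10.4 kg.
Tool frame: the origin (TCP) lies midway between the tips of the shut fingers; the grasp point (between the pads) lies 19 mm behind it; z points along the fingers, y is the line along which they close (so a half turn about z gives the same grasp; the last joint's range is limited). The gripper opens to 87 mm and grips with 3 to 60 N. Pads are 19 mm wide; open, the fingers measure 117 mm over their backs; the gripper's body (75 mm by 190 mm) begins 51 mm behind the grasp point.
Start: joints at [1.3, 0.332, -0.065, 1.46, 0.022, 1.35, -0.088], TCP at [0.153, -0.606, 0.223] pointing down, gripper open.
Joint ranges: [-2.6, 2.6], [-0.5, 2.12], [-1.47, 1.34], [0.16, 2.42], [-1.27, 4.41], [0.06, 2.06], [-2.6, 2.6]. Speed limits (rad/s): [2.22, 2.22, 2.79, 2.79, 3.14, 3.14, 3.14].

## Interface

Orientations are given as a unit quaternion [x, y, z, w].
In Python, from bench import r gives the robot as it stands.
- The arm moves only by the tool arm_command, never from a script. Its arguments are lists of equal length, an entry for each row: "xyz": the shift along the world's x, y, z in m, a list of three; "rot": the turn, a rotation vector about the world's x, y, z in rad, a list of three. In form: {"xyz": [[tx, ty, tz], ...], "rot": [[ax, ay, az], ...]}. A call has 1 to 20 rows; each row is the pose to reach, as a shift and turn from the pose commanded when the call began; what a row does not reach only later rows make up. A row lasts 1/12 s, in which the tool goes at most 41.7 mm and 7.16 degrees, less where a joint would pass 70% of its speed; a pose out of reach is approached as far as the arm can. A call with a gripper value outside its range is refused whole. "grip" is the opening, from 0 (shut) to 1 (fully open), set as the call begins (left out, the last holds). The fingers move at their own pace and stop on an object; "squeeze" is the grip in N (left out, the last holds). Time passes only in rows, so rows that repeat a pose let the fingers close. It gives the time, the measured TCP pose, the force, the opening and the grip force at its end, in the units of the state.
- r.read_state(): the state, without advancing time (a new reading comes with each control period).
- r.camera(name): name is "side" or "top"; returns the picture (384x512x3 uint8, red, green, blue); there is no depth.
- r.camera_model(name): a dict with "fx", "fy", "cx", "cy" (pixels), "T" (4x4, takes a point from camera to world coordinates). Camera axes: x right, y up, looking along -z (the intrinsics and any distortion apply to the point x, -y, -z); pixel columns grow to the right and rows downward; lengths in m; the calibration is good to about 2 mm. A picture is of the moment at which its call begins. camera_model takes no time and is no camera call.
- r.close_job(): hands the job in; it is judged then, once.
Trained networks look in the newest picture that a camera, given by its name, has taken for a name from the list of things; names that differ only in an ending like _2 or _b are one class to them, and where a whole thing is asked for, a point or a joint stands for the part that bears it (a point fixed in the world has none). Each returns a list of dicts, best first, with "conf" (0 to 1); they miss things now and then, are a little off and sometimes report something else, mostly with a low value. They report only what shows in the picture. A call takes as long as a camera call.
- r.look_for(label, camera): "at" ([x, y, z] in m, in the coordinates of the camera as it stood for that picture, good to about 4 mm: the middle of the surface that is visible of it).
- r.spot_point(label, camera): "at" ([x, y, z] in m, in the coordinates of the camera as it stood for that picture, good to about 4 mm: a listed point, or the origin of a listed thing).
The state is a dict: "time": time; "joint_positions": joint angles; "joint_vel": joint speeds; "joint_torque": joint torques, N m; "ee_pos": TCP position; "eef_rot": TCP orientation; "ft_force": force on the tool from outside, world axes, zero at the start; "torque": the same for the moment, N m; "width": finger opening in m; "grip_force": force on a finger pad.
Only numpy, scipy, OpenCV 4.12 (cv2) and the standard library are available. Lean on these libraries where they do the work, as an engineer would, in place of code of your own. Each camera call takes 0.05 s, during which the arm holds its last target. There are 200 camera calls.

## Task

The cupboard door lying face up on its battens has a spring lock that must be held open while the striker plate is fitted. Take the lock's key off its peg (the one with the widest head and a flat bit standing out on both sides of its shank), push it into the keyhole, coaxing it past the sticky pins with small wiggles and never forcing it, until its collar sits on the keyhole plate; then turn it a quarter clockwise to its stop and finish holding it turned, with the bolt drawn in. Leave the other keys on their pegs and the other things where they are.

Things in the scene. Friction and masses are not known exactly. Their poses are not given: they have to be found in the camera images.
- door: Pale wooden cupboard door, 180 x 270 mm, fixed face up on two dark battens. Origin at table level under its centre; x points from its lock edge (near the robot) to its hinge edge, y along the lock edge, z up. The frame's upper face is 50 mm above the table.
- keyhole (a point): Centre of the keyhole, at the upper face of its steel plate (40 x 64 mm), 53 mm above the table; axes as the door's. The slot is 18.5 mm long along y and 7 mm wide along x, with a 1.5 mm chamfer. The plate is 4 mm thick; the lock cylinder below it has a slot of the same size. Key home: tip 26 mm deep, collar on the plate. It can turn only once its tip is about 17 mm deep.
- pins (a point): Inside the cylinder, on the keyhole's axis 12 mm down: two pairs of sticky pins stand into the slot from its +x and -x sides; the key's tip meets them at 9 and 11.5 mm depth. Pushed straight with 15 N it jams there; pressed down with 5 to 15 N while moved 2 to 3 mm to and fro along the door's x (or rocked up to 8 degrees about z) it shoves them aside bit by bit, and they stay back.
- plug (a joint): Turn of the lock cylinder in rad: 0 = its slot in line with the keyhole, grows as the key turns clockwise seen from above, stop at 1.5. A spring turns it back when let go (about 0.08 N m at 0, 0.16 N m at the stop), so it must be held. The key has about 0.1 rad of slack in it and cannot be pulled out while turned.
- bolt (a joint): Steel spring bolt in the door's lock edge, drawn in by the cylinder, in m: 0 = stands 12 mm out, 0.0115 = drawn in (cylinder at its stop).
- rack: Fixed wooden key rack: foot 105 x 270 mm, behind it a board 146 mm high, its front face at x = +28 mm. Origin at table level under its middle; x points from the pegs to the board, y along the board, z up. Three level pegs, 5 mm thick with 7 mm ball ends, 125 mm above the table at y = -85, 0, +85 mm, reach out to x = -28 mm.
- key_grip (a point): The lock's key: centre of its flat black head, 10 mm thick (x), 30 mm wide (y), 36 mm high (z up). It hangs tip down on one of the pegs (which one varies), the peg through a 12 mm hole along x centred 8 mm above this point. To unhook it lift it 3 mm, then draw it along the rack's -x until it is clear of the peg. 45 g.
- key_tip (a point): Lower end of the key, on its axis 55 mm below the head's centre; axes as the key's. A steel bit stands out on both sides of the last 12 mm: 16 mm wide (y), 5 mm thick (x); above it a 5 mm round shank, a round collar 14 mm wide whose lower face is 26 mm above the tip, and an 8 mm neck under the head. The key fits either way round.
- pipe_key_grip (a point): Head centre of another key: head 24 mm wide, round 10 mm pipe shank without a bit. Stays on its peg.
- flag_key_grip (a point): Head centre of another key: head 24 mm wide, flat bit on one side of the shank only. Stays on its peg.
- tape_measure: Yellow and black tape measure, 65 x 89 x 34 mm, origin under its centre; a bystander.
- black_tape: Roll of black tape, 74 mm wide, 20 mm high, origin under its centre; a bystander.
- screwdriver_b: Red screwdriver, 166 mm long, origin under its middle; a bystander.

How it is judged:
By the outcome, as a careful person would: the job done as asked, in the order asked, and still so for the second after the job is handed in, while the arm keeps its last pose, push and grip.
It also fails if it takes over 54 s, if anything falls off the work surface, if the arm or the gripper's body presses on something with over 40 N, if the wrist force passes 120 N, or if a joint passes its speed limit or range.

## Working session

There is one attempt and no reset: what is moved stays moved. The work goes in short steps, Python scripts to look and compute and a tool call to move; the robot and the scene stay as the last step left them, time stands still between calls to the robot, and variables do not carry over. Pictures are saved under pics/ and viewed, at most 10 in all, crops included, and the job is handed in when it is done.

Besides the shell and the picture viewer there is one more tool, called by a JSON object that holds its "name" and its "arguments", one argument or row to a line. arm_command: Moves the arm, as the interface text tells. Its arguments: {"type":"object","properties":{"xyz":{"type":"array"},"rot":{"type":"array"},"grip":{"type":"number"},"squeeze":{"type":"number"}},"required":["xyz","rot"]}

```bash
mkdir -p pics; cat > h.py <<'E'
import numpy as np, cv2
from bench import r
from scipy.spatial.transform import Rotation as R
def w(cam,p):
    T=np.array(r.camera_model(cam)["T"]); return (T@np.r_[p,1])[:3]
def pix(cam,P):
    m=r.camera_model(cam); q=np.linalg.inv(np.array(m["T"]))@np.r_[P,1]
    return m["cx"]+m["fx"]*q[0]/-q[2], m["cy"]+m["fy"]*-q[1]/-q[2]
def st():
    s=r.read_state(); print(round(s["time"],2),np.round(s["ee_pos"],4),np.round(s["eef_rot"],4),"F",np.round(s["ft_force"],1),"M",np.round(s["torque"],2),"w",round(s["width"],4),"g",round(s["grip_force"],1)); return s
def save(cam,name,box=None,sc=1):
    im=r.camera(cam)[:,:,::-1]
    if box: im=im[box[1]:box[3],box[0]:box[2]]
    cv2.imwrite("pics/"+name,cv2.resize(im,None,fx=sc,fy=sc,interpolation=cv2.INTER_CUBIC))
E
python3 - <<'E'
from h import *
a=r.camera("side");b=r.camera("top")
cv2.imwrite("pics/s0.png",a[:,:,::-1]);cv2.imwrite("pics/t0.png",b[:,:,::-1])
st(); print({c:{k:np.round(v,3).tolist() for k,v in r.camera_model(c).items()} for c in("side","top")})
for c in("side","top"):
  for l in("keyhole","door","rack","key_grip","key_tip","pipe_key_grip","flag_key_grip"):
    print(c,l,[(round(d["conf"],2),np.round(w(c,d["at"]),4).tolist()) for d in r.spot_point(l,c)[:2]])
E
```

```text
0.1 [ 0.1532 -0.6056  0.2218] [ 9.923e-01  1.236e-01 -1.000e-04 -6.000e-04] F [-0.4  0.2 -0.2] M [ 0.02  0.   -0.02] w 0.0871 g 0.0
{'side': {'fx': 364.879, 'fy': 364.879, 'cx': 263.789, 'cy': 190.393, 'T': [[-0.931, 0.177, -0.32, 0.183], [-0.365, -0.503, 0.783, 0.797], [-0.023, 0.846, 0.533, 0.657], [0.0, 0.0, 0.0, 1.0]]}, 'top': {'fx': 408.551, 'fy': 408.551, 'cx': 250.899, 'cy': 188.834, 'T': [[-0.155, 0.959, -0.237, 0.205], [-0.988, -0.152, 0.031, 0.042], [-0.007, 0.239, 0.971, 1.54], [0.0, 0.0, 0.0, 1.0]]}}
side keyhole [(0.65, [0.4451, -0.1981, 0.0559])]
side door [(0.89, [0.511, -0.1993, -0.0018])]
side rack [(0.63, [0.5506, 0.3222, 0.1128]), (0.6, [0.5617, 0.3154, 0.002])]
side key_grip [(0.46, [0.5438, 0.2356, 0.1126])]
side key_tip [(0.7, [0.5462, 0.2345, 0.0567]), (0.34, [0.4457, -0.201, 0.0552])]
side pipe_key_grip [(0.52, [0.5528, 0.3195, 0.1182])]
side flag_key_grip [(0.68, [0.5601, 0.4014, 0.117]), (0.62, [0.5624, 0.3172, 0.0031])]
top keyhole [(0.96, [0.4483, -0.1988, 0.0541]), (0.6, [0.3728, 0.1371, -0.004])]
top door [(0.59, [0.506, -0.1989, -0.0014]), (0.17, [0.716, 0.1055, -0.0025])]
top rack [(0.98, [0.5611, 0.3187, 0.0009])]
top key_grip [(0.41, [0.5417, 0.2388, 0.1097])]
top key_tip [(0.45, [0.5417, 0.235, 0.0606])]
top pipe_key_grip [(0.37, [0.5518, 0.3197, 0.1152])]
top flag_key_grip [(0.4, [0.5629, 0.3996, 0.1129])]
```

View pics/s0.png

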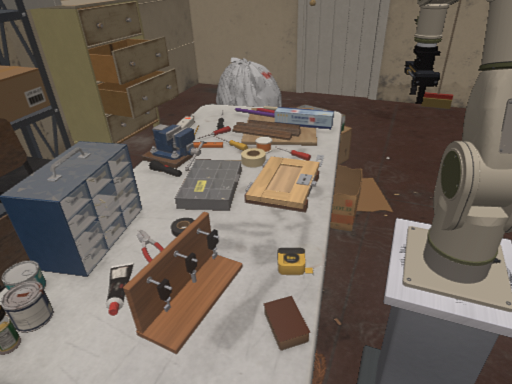

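View pics/t0.png

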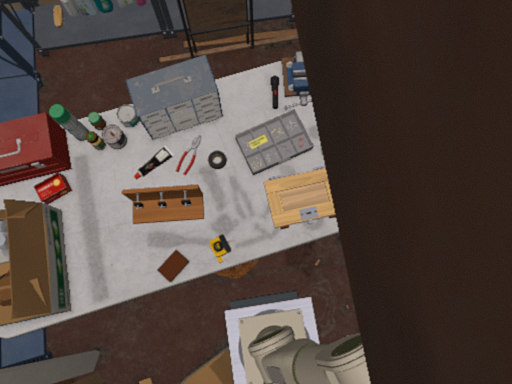

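The side view shows the three keys on the rack, with the wide-headed one on the right-hand peg at about (212,240). The keyhole plate is at (304,180). The top view shows the rack at (167,205) with its board on the far side, the door at (300,198), yaw about 0, and the plate at (309,213). Next I swing over to the rack.

{"name": "arm_command", "arguments": {
  "xyz": [
    [0.03, 0.03, 0.04],
    [0.06, 0.06, 0.08],
    [0.09, 0.09, 0.1],
    [0.12, 0.12, 0.1],
    [0.15, 0.15, 0.1],
    [0.18, 0.18, 0.1],
    [0.21, 0.21, 0.1],
    [0.24, 0.24, 0.1],
    [0.26, 0.27, 0.1],
    [0.28, 0.3, 0.1],
    [0.29, 0.33, 0.1],
    [0.3, 0.36, 0.1],
    [0.3, 0.4, 0.1],
    [0.3, 0.44, 0.1],
    [0.3, 0.48, 0.1],
    [0.31, 0.52, 0.1],
    [0.32, 0.56, 0.1],
    [0.33, 0.6, 0.1],
    [0.34, 0.63, 0.1],
    [0.35, 0.66, 0.1]
  ],
  "rot": [
    [0, 0, 0.12],
    [0, 0, 0.24],
    [0, 0, 0.36],
    [0, 0, 0.48],
    [0, 0, 0.6],
    [0, 0, 0.72],
    [0, 0, 0.84],
    [0, 0, 0.96],
    [0, 0, 1.08],
    [0, 0, 1.2],
    [0, 0, 1.32],
    [0, 0, 1.44],
    [0, 0, 1.56],
    [0, 0, 1.68],
    [0, 0, 1.8],
    [0, 0, 1.92],
    [0, 0, 2.04],
    [0, 0, 2.16],
    [0, 0, 2.28],
    [0, 0, 2.4]
  ],
  "grip": 0.7
}}

```text
time: 2.47
ee_pos: [0.5034, 0.0563, 0.3231]
eef_rot: [0.241, 0.971, -0.0, 0.001]
ft_force: [0.7, -0.2, -0.2]
width: 0.0611
grip_force: 0.0
```

```bash
python3 - <<'E'
from h import *
s=st();print(np.round(s["joint_positions"],2)); M=R.from_quat(s["eef_rot"]).as_matrix();print(np.arctan2(M[1,0],M[0,0]))
import numpy as np
for c in("side","top"):
  r.camera(c)
  for l in("rack","keyhole","door","key_grip","pipe_key_grip","flag_key_grip"):
    print(c,l,[(round(d["conf"],2),np.round(w(c,d["at"]),4).tolist()) for d in r.spot_point(l,c)[:1]])
save("side","s1.png",(120,180,280,340),5)
E
```

```text
2.47 [0.5034 0.0563 0.3231] [ 2.411e-01  9.705e-01 -1.000e-04  6.000e-04] F [ 0.7 -0.2 -0.2] M [-0.01 -0.17  0.01] w 0.0611 g 0.0
[ 0.58  0.09 -0.83  1.57  0.07  1.51  0.83]
2.654634964319476
side rack [(0.72, [0.56, 0.32, 0.0056])]
side keyhole [(0.85, [0.4451, -0.1984, 0.0535])]
side door [(0.83, [0.5144, -0.1968, -0.0006])]
side key_grip [(0.71, [0.5448, 0.2349, 0.1125])]
side pipe_key_grip [(0.2, [0.5599, 0.4012, 0.1167])]
side flag_key_grip []
top rack [(0.9, [0.5621, 0.323, 0.001])]
top keyhole [(0.9, [0.4464, -0.1979, 0.0495])]
top door [(0.72, [0.507, -0.1999, -0.0015])]
top key_grip [(0.37, [0.5432, 0.2389, 0.107])]
top pipe_key_grip [(0.5, [0.5502, 0.3172, 0.1155])]
top flag_key_grip [(0.5, [0.563, 0.4008, 0.114])]
```

View pics/s1.png

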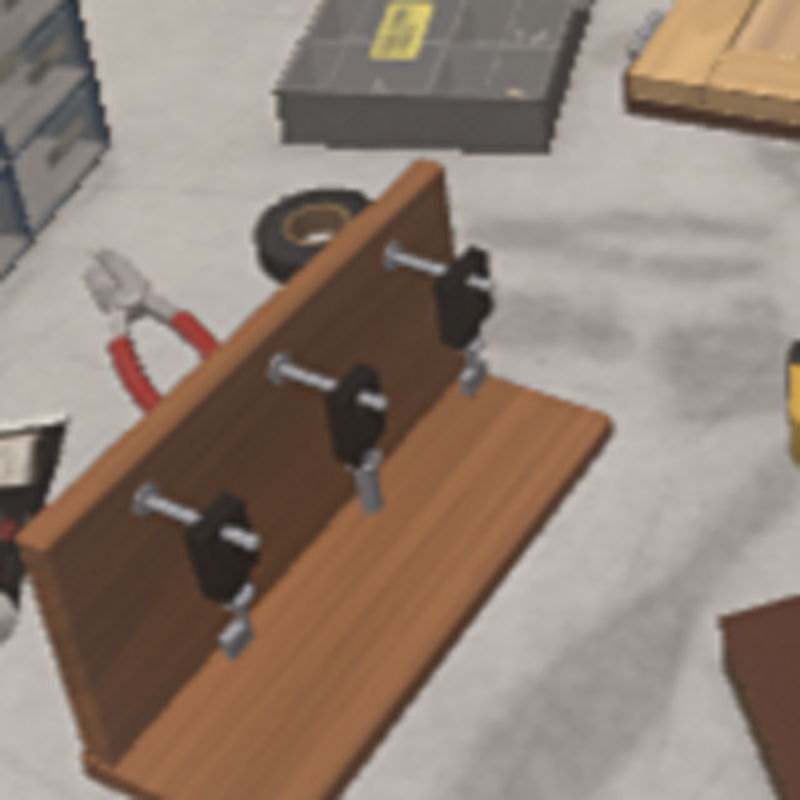

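The picture shows the heads at crop (222,550), (357,415) and (465,300). The middle key is the pipe key, but it's hard to tell by eye which end key has the wider head. I'll fit both head widths to the silhouettes.

```bash
cat > fit.py <<'E'
from h import *
yaw=-0.113; ex=np.array([np.cos(yaw),np.sin(yaw),0]); ey=np.array([-np.sin(yaw),np.cos(yaw),0]); ez=np.array([0,0,1.])
im=cv2.resize(r.camera("side"),None,fx=8,fy=8,interpolation=cv2.INTER_CUBIC)
out=[]
def hull(c,W,H,D):
    return cv2.convexHull(np.float32([np.array(pix("side",c+a*D/2*ex+b*W/2*ey+d*H/2*ez))*8+3.5 for a in(-1,1) for b in(-1,1) for d in(-1,1)]))
def patch(c0):
    u,v=np.array(pix("side",c0))*8; return int(u),int(v)
for n,c0 in(("right",[.544,.237,.113]),("mid",[.552,.319,.113]),("left",[.561,.401,.113])):
    c0=np.array(c0); u,v=patch(c0); g=im.max(2); 
    box=im[v-140:v+240,u-130:u+130].copy()
    dark=(g[v-140:v+140,u-130:u+130]<62).astype(np.uint8)
    best={}
    for W in(.024,.030):
        h0=hull(c0,W,.036,.010)-np.float32([u-130,v-140])
        b=None
        for dx in range(-48,49,3):
            for dy in range(-48,49,3):
                m=np.zeros(dark.shape,np.uint8); cv2.fillConvexPoly(m,np.int32(h0+np.float32([dx,dy])),1)
                i=(m&dark).sum()/((m|dark).sum())
                if b is None or i>b[0]: b=(i,dx,dy)
        best[W]=b
        cv2.polylines(box,[np.int32(h0+np.float32(b[1:]))],True,(0,255,0) if W==.024 else (255,0,0),1)
    print(n,best, dark.sum())
    out.append(box)
cv2.imwrite("pics/fit.png",np.hstack(out)[:,:,::-1])
E
python3 fit.py
```

```text
right {0.024: (np.float64(0.8298204527712725), 0, 0), 0.03: (np.float64(0.7617868124359413), 3, -3)} 8946
mid {0.024: (np.float64(0.8177219458730293), 0, 3), 0.03: (np.float64(0.6963467048710602), 9, -6)} 9768
left {0.024: (np.float64(0.7963455376014181), -9, 9), 0.03: (np.float64(0.6771426926840499), 0, 0)} 12012
```

View pics/fit.png

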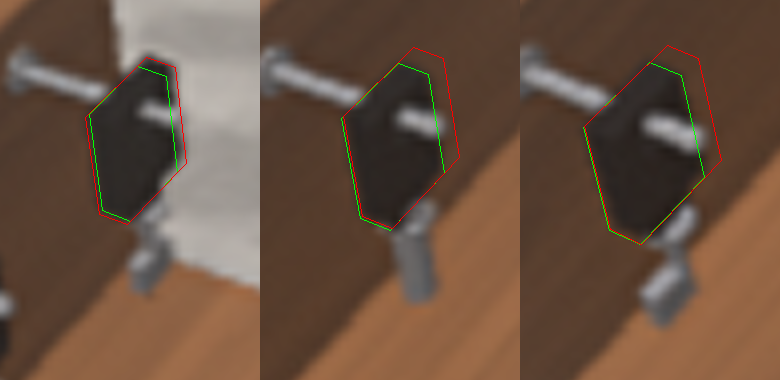

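The right key's head fits the 30 mm outline (red), and the other two fit the 24 mm one (green). The left key's bit is one-sided, so the right key is the one to take. I'll move over it and descend.

{"name": "arm_command", "arguments": {
  "xyz": [
    [0.01, 0.04, -0.02],
    [0.02, 0.08, -0.03],
    [0.03, 0.12, -0.05],
    [0.036, 0.15, -0.08],
    [0.041, 0.181, -0.11],
    [0.041, 0.181, -0.13],
    [0.041, 0.181, -0.15],
    [0.041, 0.181, -0.17],
    [0.041, 0.181, -0.19],
    [0.041, 0.181, -0.21],
    [0.041, 0.181, -0.225],
    [0.041, 0.181, -0.228],
    [0.041, 0.181, -0.228]
  ],
  "rot": [
    [0, 0, 0.1],
    [0, 0, 0.2],
    [0, 0, 0.3],
    [0, 0, 0.375],
    [0, 0, 0.375],
    [0, 0, 0.375],
    [0, 0, 0.375],
    [0, 0, 0.375],
    [0, 0, 0.375],
    [0, 0, 0.375],
    [0, 0, 0.375],
    [0, 0, 0.375],
    [0, 0, 0.375]
  ]
}}

```text
time: 4.35
ee_pos: [0.5438, 0.2348, 0.0938]
eef_rot: [0.059, 0.998, -0.0, -0.001]
ft_force: [-0.4, -0.7, 0.4]
width: 0.0608
grip_force: 0.0
```

{"name": "arm_command", "arguments": {
  "xyz": [
    [0, 0, 0],
    [0, 0, 0],
    [0, 0, 0],
    [0, 0, 0],
    [0, 0, 0],
    [0, 0, 0]
  ],
  "rot": [
    [0, 0, 0],
    [0, 0, 0],
    [0, 0, 0],
    [0, 0, 0],
    [0, 0, 0],
    [0, 0, 0]
  ],
  "grip": 0.15,
  "squeeze": 45
}}

```text
time: 4.85
ee_pos: [0.5444, 0.2351, 0.0949]
eef_rot: [0.059, 0.998, 0.0, 0.0]
ft_force: [-0.1, -0.3, 0.6]
width: 0.0289
grip_force: 45.0
```

```bash
python3 - <<'E'
from h import *
s=st();print(np.round(s["joint_positions"],2)); M=R.from_quat(s["eef_rot"]).as_matrix();print(np.arctan2(M[1,0],M[0,0]))
save("side","s2.png",(170,200,250,290),7)
E
```

```text
4.85 [0.5444 0.2351 0.0949] [5.940e-02 9.982e-01 1.000e-04 2.000e-04] F [-0.1 -0.3  0.6] M [ 0.16 -0.15 -0.02] w 0.0289 g 45.0
[ 0.2   0.52 -0.87  1.66  0.42  1.17  0.67]
3.022762965183705
```

View pics/s2.png

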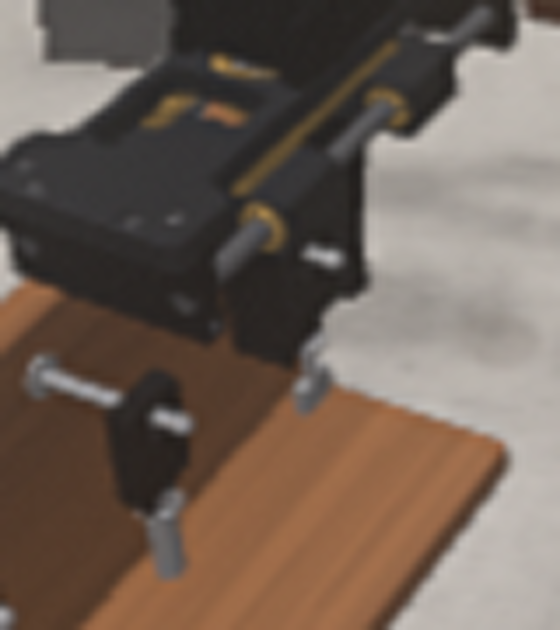

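The key is gripped between the pads (bit visible at crop (310,385), opening 29 mm) and still on its peg. Now I lift it and draw it off.

{"name": "arm_command", "arguments": {
  "xyz": [
    [0, 0, 0.002],
    [0, 0, 0.0035],
    [0, 0, 0.0035],
    [-0.01, 0.0011, 0.0035],
    [-0.02, 0.0023, 0.0035],
    [-0.03, 0.0034, 0.0035],
    [-0.04, 0.0045, 0.0035],
    [-0.05, 0.0056, 0.0035],
    [-0.06, 0.0068, 0.0035],
    [-0.06, 0.0068, 0.0035]
  ],
  "rot": [
    [0, 0, 0],
    [0, 0, 0],
    [0, 0, 0],
    [0, 0, 0],
    [0, 0, 0],
    [0, 0, 0],
    [0, 0, 0],
    [0, 0, 0],
    [0, 0, 0],
    [0, 0, 0]
  ]
}}

```text
time: 5.73
ee_pos: [0.4821, 0.2425, 0.0982]
eef_rot: [0.058, 0.998, -0.0, -0.0]
ft_force: [0.3, -0.2, -0.6]
width: 0.0296
grip_force: 45.0
```

```bash
python3 - <<'E'
from h import *
st(); save("side","s3.png",(170,200,270,300),6)
E
```

```text
5.73 [0.4821 0.2425 0.0982] [ 5.840e-02  9.983e-01 -3.000e-04 -2.000e-04] F [ 0.3 -0.2 -0.6] M [ 0.1  -0.14  0.03] w 0.0296 g 45.0
```

View pics/s3.png

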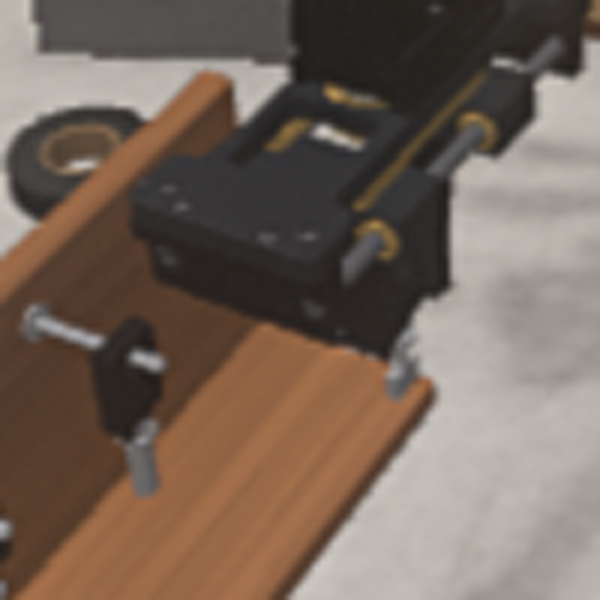

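The key is off its peg: the bit hangs free at crop (400,375), and the other keys are undisturbed. I'll carry it to above the keyhole.

{"name": "arm_command", "arguments": {
  "xyz": [
    [0, -0.01, 0.03],
    [0, -0.03, 0.06],
    [-0.005, -0.06, 0.08],
    [-0.01, -0.1, 0.08],
    [-0.015, -0.14, 0.08],
    [-0.02, -0.18, 0.08],
    [-0.025, -0.22, 0.08],
    [-0.03, -0.26, 0.08],
    [-0.035, -0.3, 0.08],
    [-0.036, -0.34, 0.08],
    [-0.036, -0.38, 0.08],
    [-0.036, -0.41, 0.07],
    [-0.036, -0.43, 0.05],
    [-0.036, -0.441, 0.035],
    [-0.036, -0.441, 0.022],
    [-0.036, -0.441, 0.022],
    [-0.036, -0.441, 0.022],
    [-0.036, -0.441, 0.022]
  ],
  "rot": [
    [0, 0, 0.02],
    [0, 0, 0.04],
    [0, 0, 0.06],
    [0, 0, 0.08],
    [0, 0, 0.1],
    [0, 0, 0.115],
    [0, 0, 0.115],
    [0, 0, 0.115],
    [0, 0, 0.115],
    [0, 0, 0.115],
    [0, 0, 0.115],
    [0, 0, 0.115],
    [0, 0, 0.115],
    [0, 0, 0.115],
    [0, 0, 0.115],
    [0, 0, 0.115],
    [0, 0, 0.115],
    [0, 0, 0.115]
  ]
}}

```text
time: 7.28
ee_pos: [0.449, -0.1989, 0.121]
eef_rot: [0.001, 1.0, -0.0, 0.001]
ft_force: [-0.8, -0.1, -0.5]
width: 0.0296
grip_force: 45.0
```

```bash
python3 - <<'E'
from h import *
s=st();print(np.round(s["joint_positions"],2)); M=R.from_quat(s["eef_rot"]).as_matrix();print(np.arctan2(M[1,0],M[0,0]))
for c in("side","top"):
  im=r.camera(c)
  for l in("keyhole","door","key_tip"):
    print(c,l,[(round(d["conf"],2),np.round(w(c,d["at"]),4).tolist()) for d in r.spot_point(l,c)[:2]])
  u,v=map(int,pix(c,[.47,-.2,.053])); print(u,v)
  p=im[max(v-40,0):v+40,u-50:u+50,::-1]; cv2.imwrite(f"pics/k_{c}.png",p)
  globals()[c]=cv2.resize(p,(700,560) if c=="side" else (700,560),interpolation=cv2.INTER_CUBIC)
cv2.imwrite("pics/k_s.png",side);cv2.imwrite("pics/k_t.png",top)
E
```

```text
7.28 [ 0.449  -0.1989  0.121 ] [ 1.5e-03  1.0e+00 -1.0e-04  5.0e-04] F [-0.8 -0.1 -0.5] M [ 0.1  -0.17 -0.05] w 0.0296 g 45.0
[ 0.98  0.19 -0.71  1.9   0.14  1.1   1.78]
3.138618468515633
side keyhole [(0.63, [0.4462, -0.1981, 0.1372]), (0.61, [0.5718, -0.4575, -0.0021])]
side door [(0.57, [0.5102, -0.2011, -0.0019])]
side key_tip [(0.46, [0.375, 0.1461, 0.0018]), (0.41, [0.4525, -0.2039, 0.0847])]
297 177
top keyhole [(0.63, [0.4495, -0.2001, 0.05])]
top door [(0.58, [0.5087, -0.1978, -0.004])]
top key_tip []
307 206
```

View pics/k_s.png

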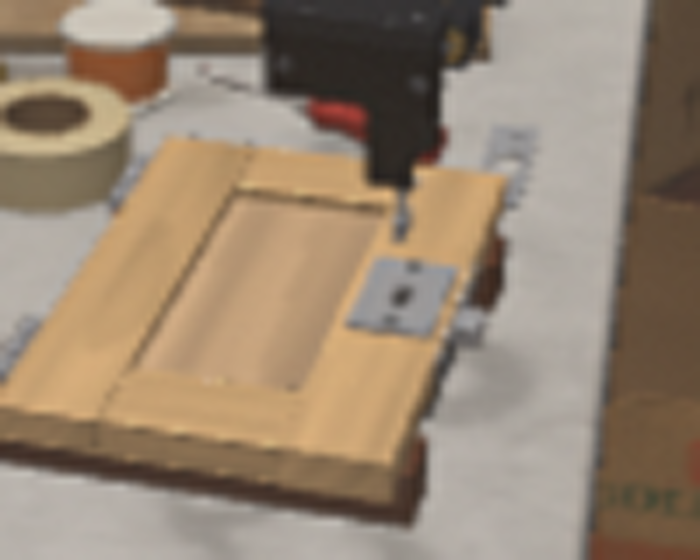

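View pics/k_t.png

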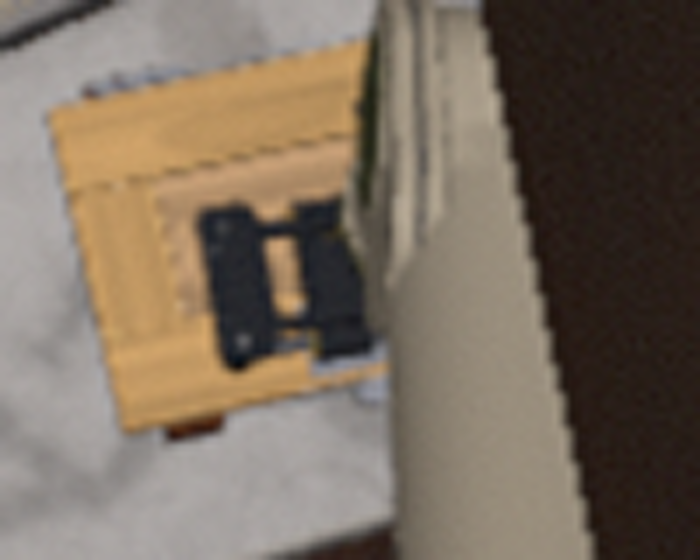

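In the side crop the key tip is at (400,238), just above the slot at (403,296), and the key hangs straight. The top view is blocked by the arm. I'll measure the remaining offset at sub-pixel level from the side picture.

```bash
python3 - <<'E'
from h import *
from scipy.optimize import fsolve
im=cv2.imread("pics/k_side.png"); o=np.array([247,137])
hsv=cv2.cvtColor(im,cv2.COLOR_BGR2HSV)
print("sat\n",hsv[24:38,52:64,1]); print("val\n",hsv[24:50,50:66,2])
def inv(uv,z): return fsolve(lambda p:np.array(pix("side",[p[0],p[1],z]))-uv,[.45,-.2])
s0=cv2.imread("pics/s0.png")
def slot(img,x0,y0):
    g=img[y0:y0+8,x0:x0+8].max(2).astype(float); wt=np.clip(130-g,0,None); yy,xx=np.mgrid[y0:y0+8,x0:x0+8]; return np.array([(wt*xx).sum(),(wt*yy).sum()])/wt.sum()
for n,q in(("s0",slot(s0,301,175)),("k",slot(im,54,38)+o)): print(n,q,inv(q,.0525))
print("pred slot",pix("side",[.4465,-.1983,.053]),"pred tip",pix("side",[.448,-.1985,.0845]),"pred bit mid",pix("side",[.448,-.1985,.0905]))
E
```

```text
sat
 [[103  62  42  55  51  49  88 103 108 110 109 105]
 [101  70  61  55  52  47  51  66  95 108 108 110]
 [107 101  98 101  80  33  67  79 100 109 108 109]
 [108 108 109 111  94  38  86 107 108 108 107 107]
 [108 109 110 108  91  44  95 110 110 108 108 108]
 [105 108 109 111  87  36  77 103 109 109 109 109]
 [101 100 105 108  66  16  60 101 110 109 108 108]
 [ 92  92 100  96  39   6  61 104 109 109 108 109]
 [ 93  94 105 102  56   6  77 105 110 108 109 108]
 [ 92  98 109 103  57  33 101 108 108 108 108 108]
 [ 93 104 111 104  79  82 106 110 108 108 109 109]
 [100 107 110 110 111 111 113 111 111 110 110 109]
 [106  92  83  83  94 101 107 107 105 108 109 111]
 [104  46   3   3   5  25  39  44  54  74  81  93]]
val
 [[200 172  97  45  43  46  45  42  64 179 206 202 197 194 188 186]
 [201 178 106  51  46  46  44  38  55 159 199 201 196 192 189 189]
 [199 199 153 111 104  98  70  47  65 149 191 197 193 190 187 191]
 [201 202 200 200 203 205 147  94 131 188 200 196 191 189 190 193]
 [203 196 196 199 200 207 171 123 180 204 200 194 192 189 192 195]
 [136 119 117 135 145 170 156 120 168 19
[... 1004 characters left out ...]
55 154 154 161 188 181 144]
 [151 148 150 153 139 111 121 147 156 155 154 150 156 186 163 151]
 [127 130 139 138 130 116 121 144 150 152 152 139 162 182 143 139]
 [193 185 171 148 138 138 133 129 131 141 139 138 178 183 126 101]
 [212 213 211 207 204 205 208 192 183 176 161 168 174 137  96  97]
 [211 211 210 206 204 206 209 208 204 198 196 199 183 115  71 109]]
s0 [303.94333333 178.82333333] [ 0.4484261  -0.20084612]
k [303.94276094 178.83164983] [ 0.448413   -0.20079403]
pred slot (np.float64(304.303075977911), np.float64(179.16389304835212)) pred tip (np.float64(304.22599321948417), np.float64(170.58075021602522)) pred bit mid (np.float64(304.2941182094469), np.float64(168.93847509453124))
```

```bash
python3 - <<'E'
from h import *
from scipy.optimize import fsolve
def inv(uv,z): return fsolve(lambda p:np.array(pix("side",[p[0],p[1],z]))-uv,[.45,-.2])
a=inv(np.array([303.94,169.0]),.0905);b=inv(np.array([303.97,178.75]),.053);print(a,b,b-a)
for i in range(2): r.camera("top"); st()
E
```

```text
[ 0.44895281 -0.19774091] [ 0.44825566 -0.20050249] [-0.00069715 -0.00276158]
7.73 [ 0.4484 -0.1991  0.1203] [ 1.9e-03  1.0e+00 -1.0e-04  1.0e-04] F [-0.2 -0.2  0. ] M [ 0.06 -0.1  -0.03] w 0.0295 g 45.0
7.78 [ 0.4483 -0.1992  0.1202] [ 1.9e-03  1.0e+00 -0.0e+00  1.0e-04] F [ 0.1 -0.1 -0.4] M [ 0.1  -0.11  0.02] w 0.0293 g 45.0
```

{"name": "arm_command", "arguments": {
  "xyz": [
    [-0.001, -0.001, -0.01],
    [-0.001, -0.001, -0.02],
    [-0.001, -0.001, -0.026],
    [-0.001, -0.001, -0.029],
    [-0.001, -0.001, -0.031],
    [-0.001, -0.001, -0.0325],
    [-0.001, -0.001, -0.034],
    [-0.001, -0.001, -0.034]
  ],
  "rot": [
    [0, 0, 0],
    [0, 0, 0],
    [0, 0, 0],
    [0, 0, 0],
    [0, 0, 0],
    [0, 0, 0],
    [0, 0, 0],
    [0, 0, 0]
  ],
  "squeeze": 60
}}

```text
time: 8.45
ee_pos: [0.4473, -0.2001, 0.0858]
eef_rot: [0.002, 1.0, 0.0, -0.0]
ft_force: [0.0, -0.5, -0.9]
width: 0.0291
grip_force: 60.0
```

No contact yet, and the tip is about 3.5 mm below the plate's face. I'll keep going gently.

{"name": "arm_command", "arguments": {
  "xyz": [
    [0, 0, -0.001],
    [0, 0, -0.002],
    [0, 0, -0.003],
    [0, 0, -0.003]
  ],
  "rot": [
    [0, 0, 0],
    [0, 0, 0],
    [0, 0, 0],
    [0, 0, 0]
  ]
}}

```text
time: 8.78
ee_pos: [0.4473, -0.2002, 0.083]
eef_rot: [0.002, 1.0, 0.0, 0.0]
ft_force: [0.7, -0.0, -0.9]
width: 0.0294
grip_force: 60.0
```

```bash
python3 - <<'E'
from h import *
st()
E
```

```text
8.78 [ 0.4473 -0.2002  0.083 ] [0.0019 1.     0.     0.    ] F [ 0.7 -0.  -0.9] M [ 0.08 -0.32 -0.04] w 0.0294 g 60.0
```

{"name": "arm_command", "arguments": {
  "xyz": [
    [0, 0, -0.001],
    [0, 0, -0.002],
    [0, 0, -0.003],
    [0, 0, -0.0035],
    [0, 0, -0.0035]
  ],
  "rot": [
    [0, 0, 0],
    [0, 0, 0],
    [0, 0, 0],
    [0, 0, 0],
    [0, 0, 0]
  ]
}}

```text
time: 9.2
ee_pos: [0.4474, -0.2002, 0.0796]
eef_rot: [0.002, 1.0, 0.0, 0.0]
ft_force: [-0.2, -0.5, 1.4]
width: 0.0294
grip_force: 60.0
```

```bash
python3 - <<'E'
from h import *
st()
E
```

```text
9.2 [ 0.4474 -0.2002  0.0796] [1.9e-03 1.0e+00 0.0e+00 1.0e-04] F [-0.2 -0.5  1.4] M [ 0.13 -0.13 -0.12] w 0.0294 g 60.0
```

{"name": "arm_command", "arguments": {
  "xyz": [
    [0, 0, -0.0005],
    [0, 0, -0.001],
    [0, 0, -0.001]
  ],
  "rot": [
    [0, 0, 0],
    [0, 0, 0],
    [0, 0, 0]
  ]
}}

```text
time: 9.45
ee_pos: [0.4476, -0.2002, 0.079]
eef_rot: [0.002, 1.0, -0.0, 0.0]
ft_force: [-1.5, 0.5, 7.1]
width: 0.0292
grip_force: 60.0
```

It has met the pins, with about 6 N/mm of stiffness. I'll wiggle along x under a light press.

{"name": "arm_command", "arguments": {
  "xyz": [
    [0.0012, 0, -0.0003],
    [0.0012, 0, -0.0003],
    [-0.0012, 0, -0.0004],
    [-0.0012, 0, -0.0004],
    [0.0012, 0, -0.0005],
    [0.0012, 0, -0.0005],
    [-0.0012, 0, -0.0006],
    [-0.0012, 0, -0.0006],
    [0.0012, 0, -0.0007],
    [0.0012, 0, -0.0007],
    [-0.0012, 0, -0.0008],
    [-0.0012, 0, -0.0008],
    [0, 0, -0.0008],
    [0, 0, -0.0008]
  ],
  "rot": [
    [0, 0, 0],
    [0, 0, 0],
    [0, 0, 0],
    [0, 0, 0],
    [0, 0, 0],
    [0, 0, 0],
    [0, 0, 0],
    [0, 0, 0],
    [0, 0, 0],
    [0, 0, 0],
    [0, 0, 0],
    [0, 0, 0],
    [0, 0, 0],
    [0, 0, 0]
  ]
}}

```text
time: 10.62
ee_pos: [0.448, -0.2005, 0.0786]
eef_rot: [0.002, 1.0, -0.0, 0.001]
ft_force: [-0.4, -0.7, 7.1]
width: 0.0291
grip_force: 60.0
```

{"name": "arm_command", "arguments": {
  "xyz": [
    [0.0014, 0, -0.0004],
    [0.0014, 0, -0.0005],
    [-0.0014, 0, -0.0006],
    [-0.0014, 0, -0.0007],
    [0.0014, 0, -0.0008],
    [0.0014, 0, -0.0009],
    [-0.0014, 0, -0.001],
    [-0.0014, 0, -0.0011],
    [0.0014, 0, -0.0012],
    [0.0014, 0, -0.0013],
    [-0.0014, 0, -0.0014],
    [-0.0014, 0, -0.0015],
    [0.0014, 0, -0.0015],
    [0.0014, 0, -0.0015],
    [-0.0014, 0, -0.0015],
    [-0.0014, 0, -0.0015],
    [0, 0, -0.0015],
    [0, 0, -0.0015]
  ],
  "rot": [
    [0, 0, 0],
    [0, 0, 0],
    [0, 0, 0],
    [0, 0, 0],
    [0, 0, 0],
    [0, 0, 0],
    [0, 0, 0],
    [0, 0, 0],
    [0, 0, 0],
    [0, 0, 0],
    [0, 0, 0],
    [0, 0, 0],
    [0, 0, 0],
    [0, 0, 0],
    [0, 0, 0],
    [0, 0, 0],
    [0, 0, 0],
    [0, 0, 0]
  ]
}}

```text
time: 12.12
ee_pos: [0.4477, -0.2002, 0.0766]
eef_rot: [0.002, 1.0, -0.0, 0.0]
ft_force: [1.4, -0.7, 5.2]
width: 0.0295
grip_force: 60.0
```

```bash
python3 - <<'E'
from h import *
st()
E
```

```text
12.12 [ 0.4477 -0.2002  0.0766] [ 1.9e-03  1.0e+00 -1.0e-04  3.0e-04] F [ 1.4 -0.7  5.2] M [-0.23 -0.76 -0.  ] w 0.0295 g 60.0
```

{"name": "arm_command", "arguments": {
  "xyz": [
    [0.0014, 0, -0.0006],
    [0.0014, 0, -0.0008],
    [-0.0014, 0, -0.0009],
    [-0.0014, 0, -0.001],
    [0.0014, 0, -0.0011],
    [0.0014, 0, -0.0012],
    [-0.0014, 0, -0.0013],
    [-0.0014, 0, -0.0014],
    [0.0014, 0, -0.0015],
    [0.0014, 0, -0.0016],
    [-0.0014, 0, -0.0017],
    [-0.0014, 0, -0.0018],
    [0.0014, 0, -0.0019],
    [0.0014, 0, -0.002],
    [-0.0014, 0, -0.002],
    [-0.0014, 0, -0.002],
    [0, 0, -0.002],
    [0, 0, -0.002]
  ],
  "rot": [
    [0, 0, 0],
    [0, 0, 0],
    [0, 0, 0],
    [0, 0, 0],
    [0, 0, 0],
    [0, 0, 0],
    [0, 0, 0],
    [0, 0, 0],
    [0, 0, 0],
    [0, 0, 0],
    [0, 0, 0],
    [0, 0, 0],
    [0, 0, 0],
    [0, 0, 0],
    [0, 0, 0],
    [0, 0, 0],
    [0, 0, 0],
    [0, 0, 0]
  ]
}}

```text
time: 13.62
ee_pos: [0.4475, -0.2003, 0.0743]
eef_rot: [0.002, 1.0, -0.0, 0.0]
ft_force: [4.4, -1.8, 2.3]
width: 0.0295
grip_force: 60.0
```

{"name": "arm_command", "arguments": {
  "xyz": [
    [0.0012, 0, -0.0006],
    [0.0012, 0, -0.0012],
    [-0.0006, 0, -0.0018],
    [-0.0006, 0, -0.0022],
    [0.0012, 0, -0.0026],
    [0.0005, 0, -0.003],
    [0.0005, 0, -0.003],
    [0.0005, 0, -0.003]
  ],
  "rot": [
    [0, 0, 0],
    [0, 0, 0],
    [0, 0, 0],
    [0, 0, 0],
    [0, 0, 0],
    [0, 0, 0],
    [0, 0, 0],
    [0, 0, 0]
  ]
}}

```text
time: 14.28
ee_pos: [0.4478, -0.1999, 0.0712]
eef_rot: [0.002, 1.0, 0.0, -0.0]
ft_force: [1.6, 0.8, 1.4]
width: 0.0294
grip_force: 60.0
```

```bash
python3 - <<'E'
from h import *
st()
E
```

```text
14.28 [ 0.4478 -0.1999  0.0712] [ 1.8e-03  1.0e+00  2.0e-04 -1.0e-04] F [1.6 0.8 1.4] M [ 0.25 -0.8  -0.01] w 0.0294 g 60.0
```

It is past the pins, so I push it home, expecting the collar to land at TCP z of about 0.063.

{"name": "arm_command", "arguments": {
  "xyz": [
    [0.0003, 0, -0.001],
    [0.0003, 0, -0.002],
    [0.0003, 0, -0.003],
    [0.0003, 0, -0.004],
    [0.0003, 0, -0.005],
    [0.0003, 0, -0.006],
    [0.0003, 0, -0.0065],
    [0.0003, 0, -0.0065]
  ],
  "rot": [
    [0, 0, 0],
    [0, 0, 0],
    [0, 0, 0],
    [0, 0, 0],
    [0, 0, 0],
    [0, 0, 0],
    [0, 0, 0],
    [0, 0, 0]
  ]
}}

```text
time: 14.95
ee_pos: [0.4476, -0.1999, 0.0641]
eef_rot: [0.002, 1.0, 0.0, -0.0]
ft_force: [1.8, -0.0, -5.8]
width: 0.0295
grip_force: 60.0
```

{"name": "arm_command", "arguments": {
  "xyz": [
    [0.0003, 0, -0.001],
    [0.0003, 0, -0.002],
    [0.0003, 0, -0.003],
    [0.0003, 0, -0.003],
    [0.0003, 0, -0.003]
  ],
  "rot": [
    [0, 0, 0],
    [0, 0, 0],
    [0, 0, 0],
    [0, 0, 0],
    [0, 0, 0]
  ]
}}

```text
time: 15.37
ee_pos: [0.4483, -0.2001, 0.063]
eef_rot: [0.002, 1.0, -0.0, -0.001]
ft_force: [-6.5, 3.4, 20.0]
width: 0.0293
grip_force: 60.0
```

```bash
python3 - <<'E'
from h import *
st()
E
```

```text
15.37 [ 0.4483 -0.2001  0.063 ] [ 1.9e-03  1.0e+00 -3.0e-04 -6.0e-04] F [-6.5  3.4 20. ] M [0.93 1.77 0.01] w 0.0293 g 60.0
```

The collar is on the plate (z 0.063, Fz 20 N). I'll ease the push and start turning clockwise.

{"name": "arm_command", "arguments": {
  "xyz": [
    [-0.0006, 0.0002, 0.001],
    [-0.0006, 0.0002, 0.0015],
    [-0.0006, 0.0002, 0.0015],
    [-0.0006, 0.0002, 0.0015],
    [-0.0006, 0.0002, 0.0015],
    [-0.0006, 0.0002, 0.0015],
    [-0.0006, 0.0002, 0.0015],
    [-0.0006, 0.0002, 0.0015],
    [-0.0006, 0.0002, 0.0015]
  ],
  "rot": [
    [0, 0, 0],
    [0, 0, 0],
    [0, 0, -0.07],
    [0, 0, -0.14],
    [0, 0, -0.21],
    [0, 0, -0.28],
    [0, 0, -0.35],
    [0, 0, -0.4],
    [0, 0, -0.4]
  ]
}}

```text
time: 16.12
ee_pos: [0.448, -0.2003, 0.0633]
eef_rot: [0.202, 0.979, -0.0, 0.0]
ft_force: [1.3, -1.4, 0.4]
width: 0.0295
grip_force: 60.0
```

```bash
python3 - <<'E'
from h import *
s=st();print(np.round(s["joint_positions"],2)); M=R.from_quat(s["eef_rot"]).as_matrix();print(np.arctan2(M[1,0],M[0,0]))
E
```

```text
16.12 [ 0.448  -0.2003  0.0633] [ 2.017e-01  9.794e-01 -1.000e-04  3.000e-04] F [ 1.3 -1.4  0.4] M [-0.29 -0.58  0.11] w 0.0295 g 60.0
[ 0.9   0.26 -0.63  1.96  0.18  0.98  1.35]
2.7354255393170024
```

The spring torque shows in Mz (0.11), so the turn is working. I'll continue to the stop with a light downward push.

{"name": "arm_command", "arguments": {
  "xyz": [
    [0, 0, -0.0003],
    [0, 0, -0.0006],
    [0, 0, -0.0008],
    [0, 0, -0.0008],
    [0, 0, -0.0008],
    [0, 0, -0.0008],
    [0, 0, -0.0008],
    [0, 0, -0.0008],
    [0, 0, -0.0008],
    [0, 0, -0.0008],
    [0, 0, -0.0008],
    [0, 0, -0.0008],
    [0, 0, -0.0008],
    [0, 0, -0.0008],
    [0, 0, -0.0008]
  ],
  "rot": [
    [0, 0, -0.09],
    [0, 0, -0.18],
    [0, 0, -0.27],
    [0, 0, -0.36],
    [0, 0, -0.45],
    [0, 0, -0.54],
    [0, 0, -0.63],
    [0, 0, -0.72],
    [0, 0, -0.81],
    [0, 0, -0.9],
    [0, 0, -0.99],
    [0, 0, -1.06],
    [0, 0, -1.12],
    [0, 0, -1.16],
    [0, 0, -1.16]
  ]
}}

```text
time: 17.37
ee_pos: [0.4482, -0.2011, 0.0632]
eef_rot: [0.705, 0.709, -0.0, 0.001]
ft_force: [-1.6, -3.2, 7.2]
width: 0.0294
grip_force: 60.0
```

```bash
python3 - <<'E'
from h import *
s=st();print(np.round(s["joint_positions"],2)); M=R.from_quat(s["eef_rot"]).as_matrix();print(np.arctan2(M[1,0],M[0,0]))
E
```

```text
17.37 [ 0.4482 -0.2011  0.0632] [ 7.050e-01  7.092e-01 -3.000e-04  1.000e-03] F [-1.6 -3.2  7.2] M [-0.85  0.13  0.14] w 0.0294 g 60.0
[ 0.77  0.24 -0.48  1.97  0.13  0.97  0.23]
1.5768007552847756
```

{"name": "arm_command", "arguments": {
  "xyz": [
    [0, 0.0003, 0],
    [0, 0.0003, 0],
    [0, 0.0003, 0],
    [0, 0.0003, 0]
  ],
  "rot": [
    [0, 0, -0.04],
    [0, 0, -0.07],
    [0, 0, -0.07],
    [0, 0, -0.07]
  ]
}}

```text
time: 17.7
ee_pos: [0.4482, -0.2011, 0.0632]
eef_rot: [0.729, 0.685, -0.0, 0.001]
ft_force: [-0.1, -4.2, 5.6]
width: 0.0293
grip_force: 60.0
```

```bash
python3 - <<'E'
from h import *
s=st(); M=R.from_quat(s["eef_rot"]).as_matrix();print(np.arctan2(M[1,0],M[0,0]))
save("side","b1.png",(275,150,335,210),9)
E
```

```text
17.7 [ 0.4482 -0.2011  0.0632] [ 7.286e-01  6.850e-01 -4.000e-04  1.200e-03] F [-0.1 -4.2  5.6] M [-1.13  0.09  0.15] w 0.0293 g 60.0
1.509125972565285
```

View pics/b1.png

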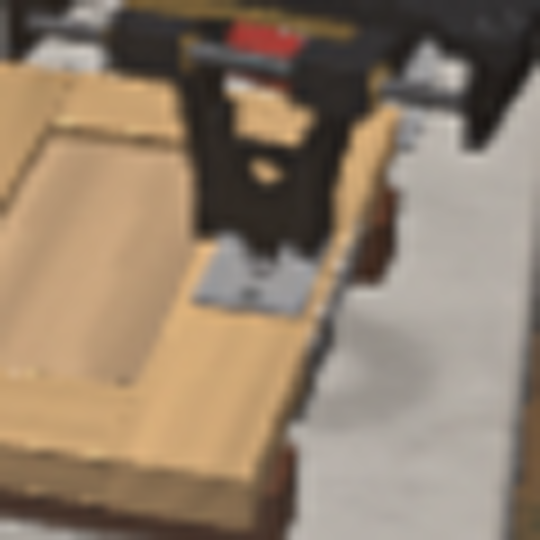

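The bolt no longer stands out of the lock edge (around crop (330,300)), and the key stands upright in the plate. I'll press a bit further to feel the stop.

{"name": "arm_command", "arguments": {
  "xyz": [
    [0, 0.0003, 0],
    [0, 0.0003, 0],
    [0, 0.0003, 0],
    [0, 0.0003, 0]
  ],
  "rot": [
    [0, 0, -0.03],
    [0, 0, -0.06],
    [0, 0, -0.06],
    [0, 0, -0.06]
  ]
}}

```text
time: 18.08
ee_pos: [0.4481, -0.201, 0.0632]
eef_rot: [0.749, 0.663, -0.0, 0.001]
ft_force: [-0.9, -5.1, 6.3]
width: 0.0296
grip_force: 60.0
```

```bash
python3 - <<'E'
from h import *
s=st(); M=R.from_quat(s["eef_rot"]).as_matrix();print(np.arctan2(M[1,0],M[0,0]))
E
```

```text
18.08 [ 0.4481 -0.201   0.0632] [ 7.487e-01  6.629e-01 -4.000e-04  1.300e-03] F [-0.9 -5.1  6.3] M [-1.33  0.08  0.33] w 0.0296 g 60.0
1.4493588233487342
```

Mz doubled to 0.33, so the stop is reached. I'll relieve the side force and check that it holds.

{"name": "arm_command", "arguments": {
  "xyz": [
    [0, -0.0008, 0],
    [0, -0.0008, 0],
    [0, -0.0008, 0],
    [0, -0.0008, 0],
    [0, -0.0008, 0],
    [0, -0.0008, 0],
    [0, -0.0008, 0],
    [0, -0.0008, 0],
    [0, -0.0008, 0],
    [0, -0.0008, 0]
  ],
  "rot": [
    [0, 0, -0.01],
    [0, 0, -0.01],
    [0, 0, -0.01],
    [0, 0, -0.01],
    [0, 0, -0.01],
    [0, 0, -0.01],
    [0, 0, -0.01],
    [0, 0, -0.01],
    [0, 0, -0.01],
    [0, 0, -0.01]
  ]
}}

```text
time: 18.92
ee_pos: [0.4481, -0.2011, 0.0632]
eef_rot: [0.752, 0.659, -0.0, 0.001]
ft_force: [-1.3, -2.3, 7.7]
width: 0.0291
grip_force: 60.0
```

```bash
python3 - <<'E'
from h import *
s=st()
if s["torque"][2]>0.22 and 2<s["ft_force"][2]<15: print(r.close_job())
E
```

```text
18.92 [ 0.4481 -0.2011  0.0632] [ 7.518e-01  6.594e-01 -3.000e-04  9.000e-04] F [-1.3 -2.3  7.7] M [-0.73  0.18  0.43] w 0.0291 g 60.0
the job is handed in; nothing more can be done
None
```

The job is handed in at 18.9 s: the key is in with its collar on the plate, turned clockwise to its stop and held there, and the bolt looks drawn in in the side camera picture.

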